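# Gauge the gasket gap of a control box

### The arm

A 6-joint arm with a two-finger parallel gripper is mounted at the origin on the work surface. World frame = base frame: x ahead of the robot, y to its left, z up, the work surface at z = 0. Lengths are in m, angles in rad, forces in N, time in s.
With the tool pointing down it reaches from about 0.425 to 0.925 m from the base axis. Payload 12.5 kg.
Tool frame: the origin (TCP) lies on the centre line of the jaws, within the pads' length; the fingertips stand 22 mm ahead of it and the grasp point (between the pads) lies 3 mm ahead of it; z points along the fingers, y is the line along which they close (so a half turn about z gives the same grasp; the last joint's range is limited). The gripper opens to 85 mm and grips with 20 to 120 N. Pads are 22 mm wide; open, the fingers measure 114 mm over their backs; the gripper's body (76 mm by 85 mm) begins 54 mm behind the grasp point. The pads swing forward as they close: fully open they stand 13 mm farther back than shut.
Start: joints at [-1.413, 0.491, 1.559, -0, 1.092, -0.106], TCP at [0.163, -0.603, 0.253] pointing down, gripper open.
Joint ranges: [-3.1, 3.1], [-0.84, 2.19], [0.05, 2.79], [-1.13, 4.28], [0.06, 2.93], [-2.69, 2.69]. Speed limits (rad/s): [2.22, 2.22, 2.79, 3.14, 3.14, 3.14].

### API

Orientations are given as a unit quaternion [x, y, z, w].
In Python, from rig import arm gives the robot as it stands. The module is installed in compiled form; this text tells all that it offers.
- The arm moves only by the tool send_rows, never from a script. Its argument "moves" is text: rows parted by semicolons, each of 7 numbers parted by spaces: the turn, a rotation vector about the world's x, y, z in degrees, then the shift along the world's x, y, z in mm, then the opening, from 0 (shut) to 1 (fully open). A call has 1 to 10 rows; each row is the pose to reach, as a shift and turn from the pose commanded when the call began; what a row does not reach only later rows make up. A row lasts 1/12 s, in which the tool goes at most 41.7 mm and 7.16 degrees, less where a joint would pass 70% of its speed; a pose out of reach is approached as far as the arm can. A call with a gripper value outside its range is refused whole. The fingers move at their own pace and stop on an object; "squeeze" is the grip in N (left out, the last holds). Time passes only in rows, so rows that repeat a pose let the fingers close. It gives the time, the measured TCP pose, the force, the opening and the grip force at its end, in the units of the state.
- arm.get_obs(): the state, without advancing time (a new reading comes with each control period).
- arm.get_image(name): name is "scene" or "top" or "wrist"; returns (picture, depth): 480x640x3 uint8, blue, green, red; 480x640 float32, m along the optical axis (not along the pixel's ray), 0 where there is no reading.
- arm.get_calibration(name): a dict with "camera_matrix" (3x3 intrinsics, pixels), "D" ([k1, k2, p1, p2, k3] as OpenCV has them; the pictures are not rectified), "rvec" (rotation vector, rad) and "tvec" (3), from world to camera coordinates, as OpenCV has them. Camera axes: x right, y down, z forward; pixel columns grow to the right and rows downward; lengths in m; the calibration is good to about 2 mm. A picture is of the moment at which its call begins: read the wrist's pose just before it. get_calibration takes no time and is no camera call; for the wrist camera it gives the pose at the moment of the call.
- arm.job_done(): hands the job in; it is judged then, once.
Trained networks look in the newest picture that a camera, given by its name, has taken for a name from the list of things; names that differ only in an ending like _2 or _b are one class to them, and where a whole thing is asked for, a point or a joint stands for the part that bears it (a point fixed in the world has none). Each returns a list of dicts, best first, with "conf" (0 to 1); they miss things now and then, are a little off and sometimes report something else, mostly with a low value. They report only what shows in the picture. A call takes as long as a camera call.
- arm.recognise(camera, target): "xy" ([column, row] in pixels, amid what is visible of it).
- arm.trace(camera, target): "mask" (480x640 bool, what is visible of it) and "xy" ([column, row] in pixels, amid what is visible of it).
- arm.pinpoint(camera, target): "xy" ([column, row] in pixels: a listed point, or the origin of a listed thing).
The state is a dict: "time": time; "joints": joint angles; "dq": joint speeds; "joint_torque": joint torques, N m; "ee_pos": TCP position; "ee_rot": TCP orientation; "contact_force": force on the tool from outside, world axes, zero at the start; "torque": the same for the moment, N m; "gripper_width": finger opening in m; "finger_force": force on a finger pad.
Only numpy, scipy, OpenCV 4.12 (cv2) and the standard library are available. Lean on these libraries where they do the work, as an engineer would, in place of code of your own. Each camera call takes 0.05 s, during which the arm holds its last target. There are 200 camera calls.

### The job

The sheet-metal control box on the bench is to get a gasket. Lower its open lid until it is fully home, without slamming it, then take the taper gauge (not the file) by its handle and slide its blade, square to the front edge and near the middle of it, into the gap between the flange and the lid until it drags snugly on both without lifting the lid. Finish holding the gauge there in the gripper, without touching the lid, so that the gap can be read off, and leave the other tools and parts where they lie.

Things in the scene. Friction and masses are not known exactly. Their poses are not given: they have to be found in the camera images.
- box: grey sheet-metal control box, 190 mm deep (x), 280 mm wide (y), bolted to the bench. Origin under its centre, z up. Its front, where the gap is gauged, faces its -x; the hinge is at +x; y runs along the front edge. A level flange tops its walls, 100 mm above the bench; at the front it is 30 mm deep and stands out 6 mm past the lid's edge, with open space inside it
- flange (a point): point on top of the box's front flange, right under the middle of the closed lid's front edge (box frame: x = -95 mm, y = 0, z = 100 mm)
- hinged_lid: the lid with its hinge: a flat sheet 190 x 280 mm, 3 mm thick, 0.6 to 0.8 kg, no handle. Closed, it lies level over the flange and leaves a gap of 4 to 6.5 mm all round, different on every box. Origin on the hinge axis, mid rear edge, level with the closed lid's underside; axes as the box's; this frame does not turn with the lid
- lid (a joint): angle of the lid in rad: 0 fully home (a firm stop), growing as its front edge rises; it stands open at 0.75 to 1.15 at the start. Stiff hinge: the lid stays at any angle; at its front edge some 1 to 4 N lower it, and some 8 N from below lift it off its stop
- lid_edge (a point): middle of the lid's front edge on its upper (outer) face, 190 mm from the hinge axis; moves with the lid
- lid_pivot (a point): point on the hinge axis of the lid, middle of the rear edge
- gauge: taper gauge, 180 mm, 0.1 kg, flat on the bench at one side of the box. Bright steel blade 90 mm long, 16 mm wide, flat below; its top rises from 2 mm thick at the tip by 0.08 mm per mm. Then 10 mm of brass ferrule and a flat-sided wood handle 80 mm long, 22 wide, 24 tall; all undersides in one plane. Origin: blade root, underside; +x to the tip, z up. Drags with its tip (gap - 2 mm)/0.08 past the lid's edge
- gauge_tip (a point): middle of the blade's tip edge on the underside, 90 mm ahead of the gauge's origin. Friction on flange and lid about 0.6: a blade pressed on the flange drags by that alone; wedged under the lid it drags more with each mm, about 5 N after 2 to 3 mm; some 6 mm past first touch the lid begins to lift
- gauge_grip (a point): middle of the part of the handle to grip, 35 mm behind the gauge's origin, 12 mm above the underside (the handle is 22 mm wide there)
- file: a flat hand file, look-alike of the gauge: same wooden handle with brass ferrule, but a 150 x 20 mm dark parallel blade 5 mm thick. Origin at the blade root, on the underside; +x towards the tip. To be left alone
- wrench: a steel spanner 180 mm long, flat on the bench. Origin at its middle. To be left alone
- screwdriver: a 200 mm screwdriver lying on the bench. Origin at its middle. To be left alone
- hammer: a 260 mm hammer lying on the bench. Origin at its middle. To be left alone
- jar: a glass jar with a steel cap, 64 mm across, 75 mm tall. Origin under its centre. To be left alone
- offcut: a 120 mm piece of 40 x 40 mm angle steel, one leg standing up. Origin under its middle. To be left alone
- angle_grinder: an angle grinder lying on the bench, 300 mm long, disc upward 85 mm high. Origin under the root of its gear head. To be left alone

How it is judged:
By the outcome, as a careful person would: the job done as asked, in the order asked, and still so for the second after the job is handed in, while the arm keeps its last pose, push and grip.
It also fails if it takes over 67 s, if anything falls off the work surface, if the arm or the gripper's body presses on something with over 40 N, if the wrist force passes 120 N, or if a joint passes its speed limit or range.

## Working session

There is one attempt and no reset: what is moved stays moved. The work goes in short steps, Python scripts to look and compute and a tool call to move; the robot and the scene stay as the last step left them, time stands still between calls to the robot, and variables do not carry over. Pictures are saved under pics/ and viewed, at most 10 in all, crops included, and the job is handed in when it is done.

Besides the shell and the picture viewer there is one more tool, called after ">>>" by a JSON object that holds its "name" and its "arguments". send_rows: Moves the arm, as the interface text tells. Its arguments: {"type":"object","properties":{"moves":{"type":"string"},"squeeze":{"type":"number"}},"required":["moves"]}

```bash
mkdir -p pics
cat > h.py <<'E'
import numpy as np, cv2
from rig import arm
from scipy.spatial.transform import Rotation as R
def cal(n):
    c=arm.get_calibration(n); K=np.array(c["camera_matrix"]);D=np.array(c["D"]);r=np.array(c["rvec"],float);t=np.array(c["tvec"],float).ravel()
    return K,D,cv2.Rodrigues(r)[0],t
def world(c,depth,xy,z=None):
    "pixel(s)->world via depth, or by meeting plane z"
    K,D,Rm,t=c; xy=np.atleast_2d(np.array(xy,float))
    n=cv2.undistortPoints(xy.reshape(-1,1,2),K,D).reshape(-1,2)
    ray=np.c_[n,np.ones(len(n))]
    if z is None:
        ij=np.round(xy).astype(int); d=depth[ij[:,1].clip(0,479),ij[:,0].clip(0,639)]
        return (ray*d[:,None]-t)@Rm
    o=-Rm.T@t; w=ray@Rm
    return o+w*((z-o[2])/w[:,2])[:,None]
E
python3 - <<'E'
from h import *
np.set_printoptions(precision=3,suppress=True)
for n in ["scene","top"]:
    p,d=arm.get_image(n); c=cal(n); cv2.imwrite(f"pics/{n}0.png",p); np.save(f"{n}0.npy",d)
    for k in ["box","flange","lid_edge","lid_pivot","hinged_lid","gauge","gauge_tip","gauge_grip","file"]:
        for r in arm.pinpoint(n,k)[:2]: print(n,k,round(r["conf"],2),np.array(r["xy"]),world(c,d,r["xy"])[0],world(c,d,r["xy"],0)[0])
print(arm.get_obs())
E
```

```text
scene box 0.95 [305.6 273.1] [ 0.586 -0.046  0.054] [ 0.57 -0.02  0.  ]
scene flange 0.67 [298.3 284.7] [ 0.602 -0.105  0.102] [ 0.571 -0.059  0.   ]
scene lid_edge 0.6 [305.  203.7] [ 0.448  0.181 -0.004] [0.449 0.178 0.   ]
scene lid_pivot 0.63 [310.9 220.1] [0.531 0.075 0.1  ] [0.494 0.136 0.   ]
scene hinged_lid 0.94 [313.3 222.1] [0.538 0.074 0.097] [0.503 0.134 0.   ]
scene hinged_lid 0.59 [345.1 170. ] [0.49  0.347 0.006] [0.488 0.352 0.   ]
scene gauge 0.87 [346.  167.3] [0.489 0.355 0.009] [0.485 0.363 0.   ]
scene gauge 0.39 [311.1 219.6] [0.53  0.076 0.101] [0.493 0.138 0.   ]
scene gauge_tip 0.57 [374.8 178. ] [0.581 0.369 0.001] [0.58 0.37 0.  ]
scene gauge_grip 0.87 [330.5 162.1] [0.444 0.338 0.024] [0.434 0.357 0.   ]
scene file 0.82 [220.2 349.6] [ 0.502 -0.311  0.005] [ 0.501 -0.31   0.   ]
top box 0.68 [330.6 233.8] [ 0.546 -0.01   0.271] [ 0.569 -0.013  0.   ]
top flange 0.67 [371.8 216.4] [ 0.6   -0.108  0.103] [ 0.613 -0.118  0.   ]
top flange 0.49 [187.5 280.6] [0.454 0.342 0.021] [0.454 0.348 0.   ]
top lid_edge 0.69 [329.1 222.2] [ 0.569 -0.007  0.275] [ 0.599
[... 219 characters left out ...]
.347 0.   ]
top gauge_tip 0.58 [177.3 234.9] [ 0.57   0.376 -0.   ] [0.57  0.375 0.   ]
top gauge_grip 0.94 [188.8 282.7] [0.449 0.337 0.027] [0.449 0.345 0.   ]
top file 0.59 [450.5 261.6] [ 0.496 -0.311  0.013] [ 0.496 -0.314  0.   ]
{'time': 1.0, 'joints': array([-1.413,  0.491,  1.559, -0.   ,  1.092, -0.106]), 'dq': array([-0.   , -0.   ,  0.001,  0.001, -0.   ,  0.   ]), 'joint_torque': array([ -0.001, -61.828, -26.185,  -0.   ,   0.   ,  -0.   ]), 'ee_pos': array([ 0.163, -0.603,  0.253]), 'ee_rot': array([0.991, 0.132, 0.   , 0.   ]), 'contact_force': array([-0.61 , -0.293,  0.474]), 'torque': array([-0.019, -0.018,  0.007]), 'finger_force': 0.0, 'gripper_width': 0.08527380162199248}
```

View pics/scene0.png

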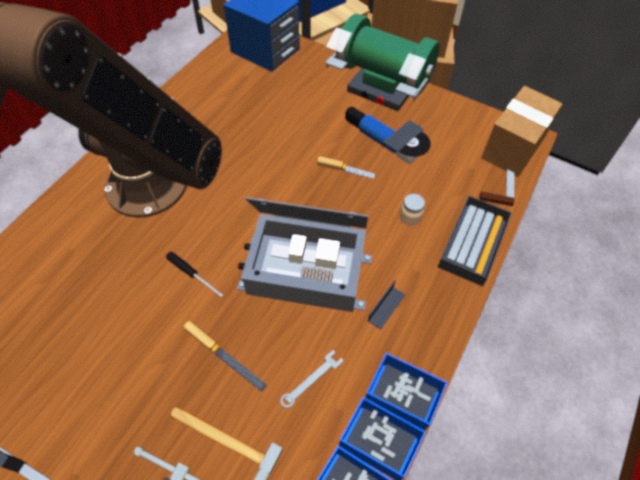

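View pics/top0.png

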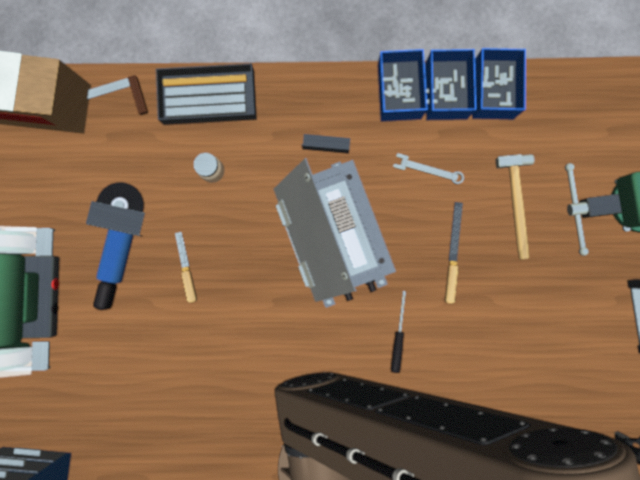

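The views agree: box front faces about world -y (right in the top view), lid open about 1.1 rad, gauge at top (188,270), file at right (452,255). Next I refine the box and gauge poses.

Run:
```python
from h import *
np.set_printoptions(precision=4,suppress=True)
P={}
for n in ["top","scene"]:
    d=np.load(f"{n}0.npy"); c=cal(n); v,u=np.mgrid[0:480,0:640]; uv=np.c_[u.ravel(),v.ravel()]
    w=world(c,d,uv); w[d.ravel()==0]=9; P[n]=w
    m=(abs(w[:,0]-.57)<.25)&(abs(w[:,1]+.02)<.22)
    f=w[m&(abs(w[:,2]-.1)<.006)]
    print(n,len(f),f.mean(0),np.median(f[:,2]))
    r=cv2.minAreaRect(f[:,:2].astype(np.float32)); print(r); print(cv2.boxPoints(r))
    l=w[m&(w[:,2]>.13)&(w[:,2]<.26)]
    q=l-l.mean(0); 
    for _ in range(5):
        s=np.linalg.svd(q-q.mean(0))[2] if len(q)<10 else np.linalg.eigh(np.cov(q.T))[1].T
        nn=s[0]; e=(q-q.mean(0))@nn; q=q[abs(e)<max(.003,2*e.std())]
    nn*=np.sign(nn[2]); print("lid n",nn,len(q),"ang",np.arccos(nn[2]),"yaw",np.degrees(np.arctan2(nn[1],nn[0])),"maxz",w[m][:,2].max())
    for t in arm.trace(n,"gauge")[:1]:
        k=np.argwhere(t["mask"])[:,::-1]; g=world(c,d,k,.01)[:,:2]; 
        r=cv2.minAreaRect(g.astype(np.float32)); print("gauge",t["conf"],r); print(cv2.boxPoints(r))
```

```text
top 2116 [ 0.5917 -0.0818  0.0999] 0.0999157323478954
((0.5691784024238586, -0.01489974558353424), (0.28059306740760803, 0.20725862681865692), 20.152727127075195)
[[ 0.4018  0.034 ]
 [ 0.4732 -0.1605]
 [ 0.7366 -0.0638]
 [ 0.6652  0.1307]]
lid n [-0.3057  0.8362  0.4553] 4102 ang 1.098121311992086 yaw 110.08127078808563 maxz 0.27980240245540966
gauge 0.79 ((0.48944443464279175, 0.35406380891799927), (0.17903819680213928, 0.03161005303263664), 11.921896934509277)
[[0.3986 0.351 ]
 [0.4051 0.3201]
 [0.5803 0.3571]
 [0.5738 0.388 ]]
scene 2866 [ 0.575  -0.0335  0.0998] 0.09983005002720619
((0.567490816116333, -0.01756240427494049), (0.28081563115119934, 0.20474234223365784), 20.17262840270996)
[[ 0.4004  0.0301]
 [ 0.471  -0.1621]
 [ 0.7346 -0.0652]
 [ 0.664   0.1269]]
lid n [-0.3046  0.8358  0.4567] 1086 ang 1.0964745206921143 yaw 110.02624483888302 maxz 0.28039113275324085
gauge 0.7 ((0.48268038034439087, 0.3557865023612976), (0.1793018877506256, 0.037219636142253876), 12.196440696716309)
[[0.3911 0.355 ]
 [0.399  0.3187]
 [0.5742 0.3565]
 [0.5664 0.3929]]
```

>>> {"name": "send_rows", "arguments": {"moves": "0 0 0 40 80 60 0;0 0 0 80 150 120 0;0 0 1 120 190 150 0;0 0 2 160 230 150 0;0 0 3 200 270 150 0;0 0 4 240 310 150 0;0 0 5 260 350 150 0;0 0 5 280 390 150 0;0 0 5 300 430 150 0;0 0 5 320 470 150 0", "squeeze": 60}}

```text
time: 1.93
ee_pos: [0.3853, -0.2862, 0.3864]
ee_rot: [0.985, 0.175, 0.0, 0.0]
contact_force: [0.5, -0.4, 0.5]
gripper_width: -0.0002
finger_force: 0.0
```

>>> {"name": "send_rows", "arguments": {"moves": "0 0 0 20 40 0 0;0 0 0 40 80 0 0;0 0 0 60 120 0 0;0 0 0 69 162 0 0;0 0 0 69 162 -40 0;0 0 0 69 162 -80 0;0 0 0 69 162 -119 0;0 0 0 69 162 -119 0;0 0 0 69 162 -119 0"}}

```text
time: 2.68
ee_pos: [0.4534, -0.1259, 0.2666]
ee_rot: [0.985, 0.175, -0.001, -0.001]
contact_force: [0.1, -1.2, 0.8]
gripper_width: -0.0001
finger_force: 0.0
```

>>> {"name": "send_rows", "arguments": {"moves": "0 0 0 0 0 40 0;0 0 0 0 0 80 0;0 0 0 0 0 120 0;0 0 0 10 10 140 0;0 0 0 30 45 140 0;0 0 0 50 80 140 0;0 0 0 70 115 140 0;0 0 0 90 145 140 0;0 0 0 99 155 140 0;0 0 0 99 155 140 0"}}

```text
time: 3.52
ee_pos: [0.5537, 0.0309, 0.4092]
ee_rot: [0.984, 0.176, 0.002, 0.0]
contact_force: [0.4, 0.1, 0.2]
gripper_width: 0.0001
finger_force: 0.0
```

>>> {"name": "send_rows", "arguments": {"moves": "0 0 0 0 0 -40 0;0 0 0 0 0 -80 0;0 0 0 0 0 -118 0;0 0 0 0 0 -123 0;0 0 0 2 -6 -123 0;0 0 0 4 -11 -123 0;0 0 0 6 -16 -123 0;0 0 0 8 -23 -127 0;0 0 0 11 -30 -131 0;0 0 0 11 -30 -131 0"}}

```text
time: 4.35
ee_pos: [0.564, -0.0024, 0.2758]
ee_rot: [0.985, 0.174, 0.0, 0.0]
contact_force: [0.2, -1.1, -0.3]
gripper_width: 0.0001
finger_force: 0.0
```

>>> {"name": "send_rows", "arguments": {"moves": "0 0 0 2.5 -6.8 -5 0;0 0 0 4.9 -13.5 -9.9 0;0 0 0 7.3 -20 -15.5 0;0 0 0 9.6 -26.1 -21.3 0;0 0 0 11.7 -32 -27.5 0;0 0 0 13.7 -37.5 -33.9 0;0 0 0 15.6 -42.7 -40.6 0;0 0 0 17.4 -47.6 -47.6 0;0 0 0 19.1 -52.2 -55 0;0 0 0 20.7 -56.5 -62.4 0"}}

```text
time: 5.18
ee_pos: [0.5843, -0.058, 0.2124]
ee_rot: [0.985, 0.175, -0.0, 0.0]
contact_force: [-0.3, -0.4, 3.1]
gripper_width: -0.0001
finger_force: 1.2
```

>>> {"name": "send_rows", "arguments": {"moves": "0 0 0 1.1 -3 -6 0;0 0 0 2.2 -6 -12.4 0;0 0 0 3.2 -8.6 -18.8 0;0 0 0 4 -11 -25.4 0;0 0 0 4.8 -13.2 -31.9 0;0 0 0 5.5 -15.2 -38.6 0;0 0 0 6.1 -16.8 -45.4 0;0 0 0 6.6 -18.3 -52.2 0;0 0 0 7 -19.4 -59 0;0 0 0 7.4 -20.3 -66 0"}}

```text
time: 6.02
ee_pos: [0.5917, -0.0778, 0.1466]
ee_rot: [0.985, 0.175, 0.0, 0.0]
contact_force: [0.4, -0.7, 2.9]
gripper_width: 0.0002
finger_force: 1.0
```

>>> {"name": "send_rows", "arguments": {"moves": "0 0 0 0.1 -0.3 -1.5 0;0 0 0 0.1 -0.4 -3 0;0 0 0 0.2 -0.6 -4.5 0;0 0 0 0.2 -0.7 -6 0;0 0 0 0.3 -0.8 -7.5 0;0 0 0 0.3 -0.8 -9 0;0 0 0 0.3 -0.8 -10.5 0;0 0 0 0.3 -0.8 -12 0"}}

```text
time: 6.68
ee_pos: [0.592, -0.0786, 0.1353]
ee_rot: [0.985, 0.175, 0.0, 0.0]
contact_force: [-2.4, -0.0, 1.6]
gripper_width: 0.0004
finger_force: 0.9
```

>>> {"name": "send_rows", "arguments": {"moves": "0 0 0 0 0 -0.7 0;0 0 0 0 0 -1.4 0;0 0 0 0 0 -2.1 0;0 0 0 0 0 -2.8 0;0 0 0 0 0 -3.5 0;0 0 0 0 0 -3.5 0"}}

```text
time: 7.18
ee_pos: [0.592, -0.0786, 0.1317]
ee_rot: [0.985, 0.175, 0.0, 0.0]
contact_force: [0.5, 0.1, 0.8]
gripper_width: 0.0001
finger_force: 0.0
```

>>> {"name": "send_rows", "arguments": {"moves": "0 0 0 0 0 -0.4 0;0 0 0 0 0 -0.8 0;0 0 0 0 0 -1.2 0;0 0 0 0 0 -1.2 0"}}

```text
time: 7.52
ee_pos: [0.592, -0.0785, 0.1312]
ee_rot: [0.985, 0.175, 0.0, 0.0]
contact_force: [-2.1, 0.7, 8.3]
gripper_width: 0.0001
finger_force: 4.0
```

>>> {"name": "send_rows", "arguments": {"moves": "0 0 0 0 0 -0.3 0;0 0 0 0 0 -0.6 0;0 0 0 0 0 -0.6 0"}}

```text
time: 7.77
ee_pos: [0.5921, -0.0785, 0.1312]
ee_rot: [0.985, 0.175, 0.0, 0.0]
contact_force: [-4.6, -0.7, 13.8]
gripper_width: 0.0001
finger_force: 6.9
```

>>> {"name": "send_rows", "arguments": {"moves": "0 0 0 0 0 15 0;0 0 0 0 0 55 0;0 0 0 -10 30 95 0.5;0 0 0 -23 65 120 0.5;0 0 -1 -36 103 120 0.5;0 0 -2 -49 141 120 0.5;0 0 -3 -62 179 120 0.5;0 0 -4 -75 217 120 0.5;0 0 -5 -88 255 120 0.5;0 0 -6 -101 291 120 0.5"}}

```text
time: 8.6
ee_pos: [0.4899, 0.2143, 0.2501]
ee_rot: [0.992, 0.122, 0.0, -0.0]
contact_force: [0.9, 0.9, -0.3]
gripper_width: 0.0427
finger_force: 0.0
```

Run:
```python
from h import *
o=arm.get_obs();print(o["ee_pos"])
```

```text
[0.48985467 0.21434112 0.25009115]
```

>>> {"name": "send_rows", "arguments": {"moves": "0 0 0 -12 35 0 0.5;0 0 0 -24 70 0 0.5;0 0 0 -35 105 0 0.5;0 0 0 -43 124 0 0.5;0 0 0 -43 124 0 0.5;0 0 0 -43 124 0 0.5"}}

```text
time: 9.1
ee_pos: [0.4473, 0.3373, 0.2497]
ee_rot: [0.992, 0.124, -0.0, 0.0]
contact_force: [-0.1, -0.1, -0.8]
gripper_width: 0.0425
finger_force: 0.0
```

```bash
cat > g.py <<'E'
from h import *
np.set_printoptions(precision=4,suppress=True)
o=arm.get_obs(); print(o["ee_pos"],R.from_quat(o["ee_rot"]).as_matrix()[:2,0])
for n in ["wrist","top"]:
    c=cal(n); p,d=arm.get_image(n); cv2.imwrite(f"pics/{n}1.png",p)
    for k in ["gauge","gauge_tip","gauge_grip"]:
        for r in arm.pinpoint(n,k)[:1]: print(n,k,round(r["conf"],2),r["xy"],world(c,d,r["xy"])[0],world(c,d,r["xy"],.024 if k=="gauge_grip" else .0)[0])
    for t in arm.trace(n,"gauge")[:1]:
        k=np.argwhere(t["mask"])[:,::-1]; w=world(c,d,k); w=w[(w[:,2]>.018)&(w[:,2]<.03)]
        r=cv2.minAreaRect(w[:,:2].astype(np.float32)); print("handle top",t["conf"],len(w),np.median(w[:,2]),r)
E
python3 g.py
```

```text
[0.4473 0.3373 0.2497] [0.9692 0.2461]
wrist gauge 0.61 [309.4, 162.8] [0.4849 0.3546 0.0161] [0.4833 0.3545 0.    ]
wrist gauge_tip 0.85 [310.5, 65.9] [0.5734 0.3757 0.0008] [0.5736 0.3757 0.    ]
wrist gauge_grip 0.62 [306.5, 194.7] [0.4547 0.3499 0.0251] [0.4545 0.3499 0.024 ]
handle top 0.82 1474 0.022908100759460526 ((0.4436045289039612, 0.34436914324760437), (0.08123259991407394, 0.02125953510403633), 13.37334156036377)
top gauge 0.88 [185.8, 266.6] [0.4892 0.3483 0.0162] [0.4895 0.353  0.    ]
top gauge_tip 0.89 [177.0, 234.4] [0.571  0.3755 0.0022] [0.5712 0.3762 0.    ]
top gauge_grip 0.91 [190.6, 280.5] [0.4546 0.3342 0.0227] [0.4546 0.3338 0.024 ]
handle top 0.95 249 0.02223629383693739 ((0.44373682141304016, 0.3408639132976532), (0.08395538479089737, 0.021240463480353355), 13.164849281311035)
```

View pics/wrist1.png

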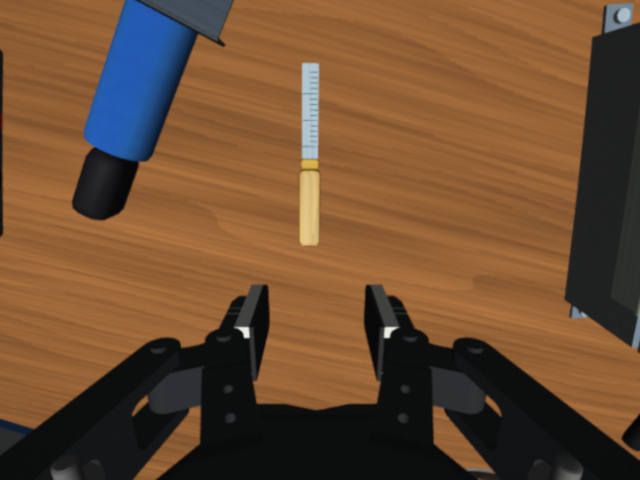

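>>> {"name": "send_rows", "arguments": {"moves": "0 0 -0.8 5.7 8.7 -40 0.5;0 0 -0.8 5.7 8.7 -80 0.5;0 0 -0.8 5.7 8.7 -120 0.5;0 0 -0.8 5.7 8.7 -160 0.5;0 0 -0.8 5.7 8.7 -190 0.5;0 0 -0.8 5.7 8.7 -210 0.5;0 0 -0.8 5.7 8.7 -220 0.5;0 0 -0.8 5.7 8.7 -225.7 0.5;0 0 -0.8 5.7 8.7 -225.7 0.5", "squeeze": 60}}

```text
time: 10.35
ee_pos: [0.4537, 0.3451, 0.0239]
ee_rot: [0.993, 0.116, -0.0, 0.0]
contact_force: [-0.2, 0.2, -0.1]
gripper_width: 0.0428
finger_force: 0.0
```

>>> {"name": "send_rows", "arguments": {"moves": "0 0 0 0 0 0 0.4;0 0 0 0 0 0 0.3;0 0 0 0 0 0 0.2;0 0 0 0 0 0 0.1;0 0 0 0 0 0 0;0 0 0 0 0 0 0;0 0 0 0 0 0 0;0 0 0 0 0 0 0"}}

```text
time: 11.02
ee_pos: [0.4543, 0.3456, 0.0259]
ee_rot: [0.993, 0.116, 0.001, -0.001]
contact_force: [-0.8, -0.1, 7.2]
gripper_width: 0.0205
finger_force: 60.3
```

>>> {"name": "send_rows", "arguments": {"moves": "0 0 0 0 0 10 0;0 0 0 0 0 40 0;0 0 0 0 0 80 0;0 0 0 0 0 120 0;0 0 0 0 0 160 0;0 0 0 0 0 200 0;0 0 5 10 -30 224 0;0 0 12 20 -60 224 0;0 0 19 30 -90 224 0;0 0 26 40 -120 224 0"}}

```text
time: 11.85
ee_pos: [0.4934, 0.2239, 0.2501]
ee_rot: [0.941, 0.34, 0.001, 0.0]
contact_force: [1.5, 0.4, -1.0]
gripper_width: 0.0211
finger_force: 59.3
```

>>> {"name": "send_rows", "arguments": {"moves": "0 0 7 11 -33 0 0;0 0 14 22 -66 0 0;0 0 21 33 -99 0 0;0 0 28 44 -132 0 0;0 0 35 55 -165 0 0;0 0 42 66 -198 0 0;0 0 49 77 -231 0 0;0 0 56 88 -264 0 0;0 0 63 99 -297 0 0;0 0 70 110 -330 0 0"}}

```text
time: 12.68
ee_pos: [0.6035, -0.1065, 0.2496]
ee_rot: [0.576, 0.817, 0.0, 0.0]
contact_force: [0.4, 0.3, -1.2]
gripper_width: 0.0211
finger_force: 59.3
```

Run:
```python
from h import *
o=arm.get_obs();print(o["ee_pos"],o["ee_rot"],np.degrees(np.arctan2(*R.from_quat(o["ee_rot"]).as_matrix()[1::-1,0])),o["gripper_width"],o["joints"])
```

```text
[ 0.60354368 -0.10649658  0.2496037 ] [5.75964898e-01 8.17474266e-01 1.75473485e-04 4.80153853e-04] 109.66551015437061 0.02107372735191242 [-2.82397370e-01  4.76815544e-01  1.59509171e+00  2.21458623e-05
  1.06866316e+00 -6.25636165e-01]
```

>>> {"name": "send_rows", "arguments": {"moves": "0 0 0.4 13 -37 0 0;0 0 0.4 26 -74 0 0;0 0 0.4 39 -111 0 0;0 0 0.4 52 -148 0 0;0 0 0.4 62 -175 0 0;0 0 0.4 62 -175 -40 0;0 0 0.4 62 -175 -70 0;0 0 0.4 62 -175 -70 0;0 0 0.4 62 -175 -70 0"}}

```text
time: 13.43
ee_pos: [0.6652, -0.2796, 0.1784]
ee_rot: [0.576, 0.818, -0.0, -0.001]
contact_force: [0.1, 0.0, -0.0]
gripper_width: 0.0208
finger_force: 59.2
```

```bash
cat > k.py <<'E'
from h import *
import sys
np.set_printoptions(precision=4,suppress=True)
o=arm.get_obs(); T=o["ee_pos"]; print(T,o["ee_rot"])
u=np.array([-.3437,.9391,0]);v=np.array([-.9391,-.3437,0]);E=np.array([.6017,-.1073,.1])
def bx(p): return np.array([(p-E)@u,(p-E)@v,p[2]-.1])*1000
print("tcp box mm",bx(T))
for n in ["wrist","scene"]:
    c=cal(n); p,d=arm.get_image(n); cv2.imwrite(f"pics/{n}{sys.argv[1]}.png",p)
    for k in ["gauge","gauge_tip","flange","lid_edge"]:
        for r in arm.pinpoint(n,k)[:1]: 
            zz={"gauge":T[2]-.026,"gauge_tip":T[2]-.026,"flange":.1,"lid_edge":.109}[k]
            print(n,k,round(r["conf"],2),r["xy"],bx(world(c,d,r["xy"])[0]),"atz",bx(world(c,d,r["xy"],zz)[0]))
    v_,u_=np.mgrid[0:480,0:640]; w=world(c,d,np.c_[u_.ravel(),v_.ravel()]); w[d.ravel()==0]=9
    b=np.c_[(w-E)@u,(w-E)@v,w[:,2]-.1]*1000
    for a,z0,z1 in (("flange",-2.5,2.5),("lid",4,14)):
        m=(abs(b[:,1])<110)&(abs(b[:,2]-(z0+z1)/2)<(z1-z0)/2)&(b[:,0]>-20)&(b[:,0]<150)
        q=b[m]
        if len(q)>50:
            e=[np.percentile(q[abs(q[:,1]-y)<10][:,0],2) if (abs(q[:,1]-y)<10).sum()>20 else np.nan for y in (-90,-60,60,90)]
            print(n,a,len(q),"z",np.median(q[:,2]),"front edge at y -90,-60,60,90:",np.array(e))
E
python3 k.py 2
```

```text
[ 0.6652 -0.2796  0.1784] [ 0.5756  0.8177 -0.0001 -0.0011]
tcp box mm [-183.622    -0.3969   78.3832]
wrist gauge 0.88 [316.1, 227.1] [-146.8331   -0.1757   61.3479] atz [-149.357    -0.1347   52.3832]
scene gauge 0.59 [281.5, 330.3] [-214.6979  -18.5156  232.1413] atz [-140.8918    6.7646   52.3832]
scene gauge_tip 0.22 [386.6, 305.2] [  37.8806 -222.2915 -100.6334] atz [ -40.1031 -211.0538   52.3832]
scene flange 0.42 [401.1, 152.4] [ 503.0015 -209.0295  -24.7689] atz [ 478.9788 -207.3845    0.    ]
scene lid_edge 0.59 [297.9, 279.7] [-172.4267  -42.6758  351.0326] atz [11.3472  1.8856  9.    ]
scene flange 90 z -0.01931852629877967 front edge at y -90,-60,60,90: [-5.325  -4.7881     nan     nan]
scene lid 2766 z 9.116990836462968 front edge at y -90,-60,60,90: [ 3.6047  3.6443 52.2764 29.228 ]
```

View pics/wrist2.png

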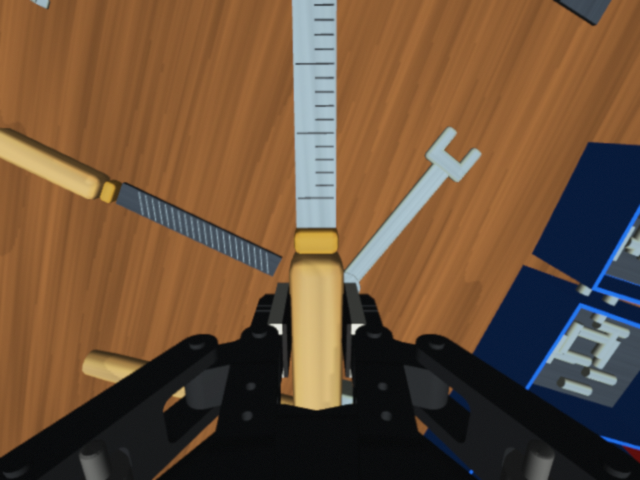

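View pics/scene2.png

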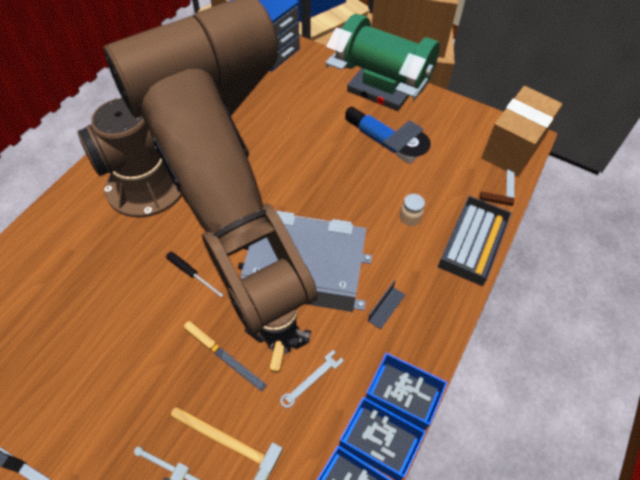

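>>> {"name": "send_rows", "arguments": {"moves": "0 0 0 0 0 -25 0;0 0 0 0 0 -48 0;0 0 0 -5 13.6 -50 0;0 0 0 -9 24.6 -50 0;0 0 0 -12.6 34.4 -50 0;0 0 0 -12.6 34.4 -50 0;0 0 0 -12.6 34.4 -50 0"}}

```text
time: 14.52
ee_pos: [0.6536, -0.245, 0.1296]
ee_rot: [0.575, 0.818, 0.0, 0.001]
contact_force: [-0.5, -0.4, -0.4]
gripper_width: 0.0208
finger_force: 59.2
```

```bash
cat > b.py <<'E'
from h import *
import sys
np.set_printoptions(precision=2,suppress=True)
o=arm.get_obs(); T=o["ee_pos"]
u=np.array([-.3437,.9391,0]);v=np.array([-.9391,-.3437,0]);E=np.array([.6017,-.1073,.1])
def bx(p): return np.c_[(p-E)@u,(p-E)@v,p[:,2]-.1]*1000
print("tcp",bx(T[None])[0],o["ee_rot"],o["contact_force"])
c=cal("wrist"); p,d=arm.get_image("wrist"); cv2.imwrite(f"pics/wrist{sys.argv[1]}.png",p)
print("cam",bx((-c[2].T@c[3])[None]))
for r in range(4,330,16):
    q=np.array([[316,r],[270,r],[362,r]]); print(r,bx(world(c,d,q)).round(1).tolist())
E
python3 b.py 3
```

```text
tcp [-147.18   -1.35   29.63] [0.58 0.82 0.   0.  ] [-0.53 -0.38 -0.42]
cam [[-71.35  -1.34 149.71]]
4 [[-28.5, -1.7, 5.7], [1.7, 26.3, -94.7], [3.4, -31.0, -101.6]]
20 [[-33.6, -1.6, 5.5], [-5.7, 27.3, -100.2], [-6.5, -30.8, -98.4]]
36 [[-39.1, -1.6, 6.1], [-14.8, 27.7, -100.6], [-15.6, -31.1, -98.9]]
52 [[-44.5, -1.6, 6.4], [-24.3, 28.1, -100.2], [-24.5, -31.7, -101.7]]
68 [[-50.1, -1.5, 6.8], [-33.8, 28.5, -100.8], [-34.2, -31.9, -101.3]]
84 [[-55.9, -1.5, 8.2], [-43.8, 28.8, -99.5], [-44.1, -32.1, -100.6]]
100 [[-61.6, -1.4, 9.0], [-53.7, 29.4, -100.7], [-54.2, -32.4, -100.3]]
116 [[-67.3, -1.4, 8.2], [-64.0, 29.9, -101.5], [-64.4, -32.7, -100.3]]
132 [[-73.2, -1.4, 10.0], [-74.5, 30.2, -100.6], [-74.9, -33.0, -100.3]]
148 [[-79.3, -1.3, 8.8], [-85.2, 30.6, -100.0], [-85.7, -33.4, -101.6]]
164 [[-85.4, -1.3, 9.6], [-96.2, 31.1, -100.2], [-96.7, -33.7, -100.9]]
180 [[-91.6, -1.2, 10.2], [-107.5, 31.7, -100.7], [-107.9, -34.0, -100.6]]
196 [[-97.9, -1.2, 10.9], [-118.9, 32.1, -99.9], [-119.4, -34.3, -100.0]]
212 [[-104.4, -1.1, 11.3], [-130.5, 32.5, -99.0], [-131.3, -34.7, -100.2]]
228 [[-110.3, -1.1, 14.4], [-143.1, 33.3, -100.6], [-143.9, -35.2, -101.5]]
244 [[-115.4, -1.1, 19.3], [-155.6, 33.8, -100.3], [-156.1, -35.5, -100.4]]
260 [[-120.9, -1.0, 22.4], [-168.6, 34.5, -100.8], [-169.0, -35.9, -100.4]]
276 [[-125.6, -1.0, 27.2], [-182.3, 35.2, -101.5], [-181.7, -36.1, -99.2]]
292 [[-131.8, -0.9, 28.1], [-195.5, 35.7, -100.5], [-196.4, -36.9, -101.2]]
308 [[-139.6, -0.9, 26.5], [-139.4, 17.2, 26.6], [-135.0, -17.8, 35.0]]
324 [[-146.6, -0.8, 26.8], [-135.6, 14.8, 44.6], [-136.6, -16.8, 43.3]]
```

View pics/wrist3.png

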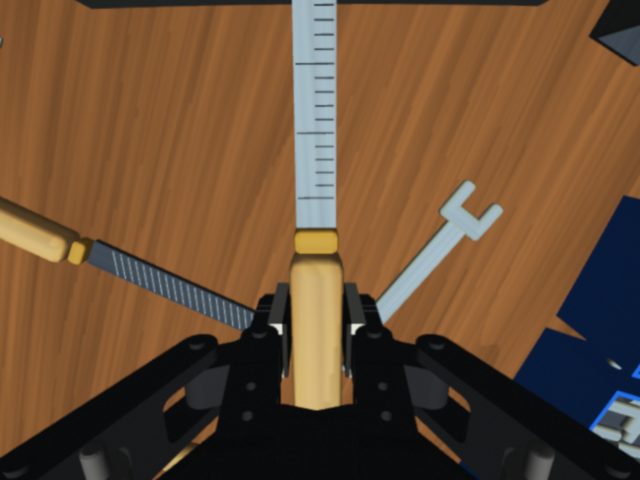

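>>> {"name": "send_rows", "arguments": {"moves": "0 0 0 0 0 -0.5 0;0 0 0 -2 5.6 -0.5 0;0 0 0 -4 11.2 -0.5 0;0 0 0 -6 16.8 -0.5 0;0 0 0 -8 22.4 -0.5 0;0 0 0 -10.3 28.2 -0.5 0;0 0 0 -10.3 28.2 -0.5 0"}}

```text
time: 15.15
ee_pos: [0.6423, -0.2159, 0.1278]
ee_rot: [0.575, 0.818, 0.0, -0.0]
contact_force: [1.0, -0.2, -1.2]
gripper_width: 0.0208
finger_force: 59.2
```

>>> {"name": "send_rows", "arguments": {"moves": "0 0 0 0 0 -0.4 0;0 0 0 0 0 -0.8 0;0 0 0 0 0 -1.2 0;0 0 0 0 0 -1.2 0"}}

```text
time: 15.48
ee_pos: [0.6427, -0.2175, 0.1264]
ee_rot: [0.576, 0.818, 0.0, -0.0]
contact_force: [0.3, 0.4, -1.4]
gripper_width: 0.0207
finger_force: 59.2
```

>>> {"name": "send_rows", "arguments": {"moves": "0 0 0 0 0 -0.3 0;0 0 0 0 0 -0.6 0;0 0 0 0 0 -0.6 0;0 0 0 0 0 -0.6 0"}}

```text
time: 15.82
ee_pos: [0.6428, -0.2174, 0.1261]
ee_rot: [0.576, 0.818, 0.0, 0.0]
contact_force: [-0.2, -0.5, 0.5]
gripper_width: 0.021
finger_force: 59.4
```

>>> {"name": "send_rows", "arguments": {"moves": "0 0 0 0 0 -0.2 0;0 0 0 0 0 -0.4 0;0 0 0 0 0 -0.4 0;0 0 0 0 0 -0.4 0"}}

```text
time: 16.15
ee_pos: [0.6428, -0.2173, 0.1257]
ee_rot: [0.576, 0.818, 0.0, 0.0]
contact_force: [0.8, -2.2, 0.6]
gripper_width: 0.021
finger_force: 59.5
```

>>> {"name": "send_rows", "arguments": {"moves": "0 0 0 0 0 -0.2 0;0 0 0 0 0 -0.4 0;0 0 0 0 0 -0.4 0;0 0 0 0 0 -0.4 0"}}

```text
time: 16.48
ee_pos: [0.6428, -0.2173, 0.1254]
ee_rot: [0.576, 0.818, 0.0, 0.0]
contact_force: [0.0, -1.9, 3.0]
gripper_width: 0.021
finger_force: 59.7
```

>>> {"name": "send_rows", "arguments": {"moves": "0 0 0 0 0 -0.2 0;0 0 0 0 0 -0.4 0;0 0 0 0 0 -0.4 0;0 0 0 0 0 -0.4 0"}}

```text
time: 16.82
ee_pos: [0.6428, -0.2173, 0.125]
ee_rot: [0.576, 0.818, 0.0, 0.0]
contact_force: [0.7, -2.2, 5.0]
gripper_width: 0.0205
finger_force: 59.9
```

>>> {"name": "send_rows", "arguments": {"moves": "0 0 0 0 0 0.4 0;0 0 0 -1 2.8 0.4 0;0 0 0 -2.5 7 0.4 0;0 0 0 -4 11.3 0.4 0;0 0 0 -5.5 15 0.4 0;0 0 0 -7 18.8 0.4 0;0 0 0 -8.6 23.5 0.4 0;0 0 0 -10.3 28.2 0.4 0;0 0 0 -10.3 28.2 0.4 0;0 0 0 -10.3 28.2 0.4 0"}}

```text
time: 17.65
ee_pos: [0.6321, -0.188, 0.1251]
ee_rot: [0.576, 0.818, 0.0, -0.001]
contact_force: [-1.1, 2.7, 4.0]
gripper_width: 0.0208
finger_force: 60.0
```

```bash
cat > f.py <<'E'
from h import *
import sys
np.set_printoptions(precision=2,suppress=True)
u=np.array([-.3437,.9391,0]);v=np.array([-.9391,-.3437,0]);E=np.array([.6017,-.1073,.1])
F=[];X=[]
for i in range(int(sys.argv[1])):
    arm.get_image("wrist"); o=arm.get_obs(); F.append(o["contact_force"]);X.append(o["ee_pos"])
F=np.array(F);X=np.array(X)
print("F u,v,z",np.mean(F@u),np.mean(F@v),F[:,2].mean(),"sd",(F@u).std(),F[:,2].std(),"tcp",((X-E)@u).mean()*1e3,((X-E)@v).mean()*1e3,X[:,2].mean()*1e3,"t",o["time"])
E
python3 f.py 5
```

```text
F u,v,z 3.5269938548894197 -0.518996752600165 4.629321084174572 sd 0.4034826617218696 0.4191891367933011 tcp -86.66642938310724 -0.7212236807318536 125.01683146747774 t 17.9
```

>>> {"name": "send_rows", "arguments": {"moves": "0 0 0 0 0 0.5 0;0 0 0 -0.3 0.9 0.5 0;0 0 0 -0.7 1.9 0.5 0;0 0 0 -1 2.8 0.5 0;0 0 0 -1 2.8 0.5 0;0 0 0 -1 2.8 0.5 0"}}

```text
time: 18.4
ee_pos: [0.6315, -0.1864, 0.1257]
ee_rot: [0.576, 0.818, -0.0, 0.0]
contact_force: [1.2, -2.1, 1.6]
gripper_width: 0.0208
finger_force: 59.8
```

```bash
python3 f.py 3
```

```text
F u,v,z -2.0647416932967104 0.0011980559499362349 2.199164148574195 sd 0.625651966499971 0.5254931297217245 tcp -84.51425742556923 -0.8149350717792633 125.71440388584423 t 18.55
```

>>> {"name": "send_rows", "arguments": {"moves": "0 0 0 -0.3 0.9 0.1 0;0 0 0 -0.7 1.9 0.1 0;0 0 0 -1 2.8 0.1 0;0 0 0 -1 2.8 0.1 0"}}

```text
time: 18.88
ee_pos: [0.6303, -0.1832, 0.1258]
ee_rot: [0.576, 0.818, 0.0, -0.0]
contact_force: [0.5, -1.4, 2.3]
gripper_width: 0.0208
finger_force: 59.8
```

```bash
python3 f.py 3
```

```text
F u,v,z -0.34901397117153427 0.36068443488591023 1.332465411051524 sd 0.2445588424325665 0.7099555553248673 tcp -81.05125051181004 -0.8040101426389348 125.70134918975282 t 19.0333
```

>>> {"name": "send_rows", "arguments": {"moves": "0 0 0 -0.3 0.9 0 0;0 0 0 -0.7 1.9 0 0;0 0 0 -0.7 1.9 0 0;0 0 0 -0.7 1.9 0 0"}}

```text
time: 19.37
ee_pos: [0.6297, -0.1814, 0.1258]
ee_rot: [0.576, 0.818, 0.0, -0.0]
contact_force: [0.5, -0.4, 1.9]
gripper_width: 0.0205
finger_force: 59.7
```

```bash
python3 f.py 3
```

```text
F u,v,z 0.019298889820936787 -0.40048864101058274 2.1006261161595607 sd 0.28740006310234917 0.3004356859777297 tcp -79.21076170259504 -0.8319386939392074 125.77346489073784 t 19.5167
```

>>> {"name": "send_rows", "arguments": {"moves": "0 0 0 -0.3 0.9 0 0;0 0 0 -0.5 1.4 0 0;0 0 0 -0.5 1.4 0 0;0 0 0 -0.5 1.4 0 0"}}

```text
time: 19.85
ee_pos: [0.6292, -0.1801, 0.1258]
ee_rot: [0.576, 0.818, 0.0, 0.0]
contact_force: [1.3, -1.4, 2.3]
gripper_width: 0.021
finger_force: 59.7
```

```bash
python3 f.py 3
```

```text
F u,v,z -0.8399578711189495 -0.4040981238571266 1.6893206858756187 sd 0.49097156511061957 0.5629754474340705 tcp -77.85044401358242 -0.8295516959383684 125.81019496292024 t 20.0
```

>>> {"name": "send_rows", "arguments": {"moves": "0 0 0 -0.3 0.9 0 0;0 0 0 -0.5 1.4 0 0;0 0 0 -0.5 1.4 0 0;0 0 0 -0.5 1.4 0 0"}}

```text
time: 20.33
ee_pos: [0.6287, -0.1786, 0.1258]
ee_rot: [0.576, 0.818, 0.0, -0.0]
contact_force: [0.6, -1.2, 1.7]
gripper_width: 0.0207
finger_force: 59.7
```

```bash
python3 f.py 3
```

```text
F u,v,z -1.3736257958825722 -0.5302502391532821 2.186569529075251 sd 0.3171765034784188 0.22256633076111595 tcp -76.29783504933154 -0.8314954981470956 125.7833979693521 t 20.4833
```

>>> {"name": "send_rows", "arguments": {"moves": "0 0 0 -0.3 0.9 0 0;0 0 0 -0.5 1.4 0 0;0 0 0 -0.5 1.4 0 0;0 0 0 -0.5 1.4 0 0"}}

```text
time: 20.82
ee_pos: [0.6282, -0.1772, 0.1258]
ee_rot: [0.576, 0.818, 0.0, 0.0]
contact_force: [1.1, -0.0, 1.4]
gripper_width: 0.0207
finger_force: 59.7
```

```bash
python3 f.py 3
```

```text
F u,v,z -1.4378144809964983 -0.6999922875079642 1.96068338633339 sd 0.37948027774624177 0.19828296317220617 tcp -74.81523980231327 -0.8477180107311361 125.7963523873693 t 20.9667
```

>>> {"name": "send_rows", "arguments": {"moves": "0 0 0 -0.3 0.7 0 0;0 0 0 -0.5 1.4 0 0;0 0 0 -0.5 1.4 0 0;0 0 0 -0.5 1.4 0 0"}}

```text
time: 21.3
ee_pos: [0.6277, -0.1759, 0.1258]
ee_rot: [0.576, 0.818, 0.0, -0.0]
contact_force: [0.5, -1.2, 2.0]
gripper_width: 0.0207
finger_force: 59.8
```

```bash
python3 f.py 3
```

```text
F u,v,z -1.4254048344827563 0.4675790789000532 2.08471868086202 sd 0.662183506289679 0.2743263487852026 tcp -73.30362606253786 -0.8586211312481166 125.78199496062307 t 21.45
```

>>> {"name": "send_rows", "arguments": {"moves": "0 0 0 -0.2 0.5 0 0;0 0 0 -0.3 0.9 0 0;0 0 0 -0.3 0.9 0 0;0 0 0 -0.3 0.9 0 0"}}

```text
time: 21.78
ee_pos: [0.6274, -0.175, 0.1258]
ee_rot: [0.576, 0.818, 0.0, 0.0]
contact_force: [0.4, -1.5, 2.1]
gripper_width: 0.0209
finger_force: 59.8
```

```bash
python3 f.py 3
```

```text
F u,v,z -1.675350733660707 -0.3102235647312553 2.5129727678945524 sd 0.36755119133554764 0.1797406670097045 tcp -72.42970153783818 -0.8825967313239955 125.79952647418658 t 21.9333
```

>>> {"name": "send_rows", "arguments": {"moves": "0 0 0 -0.2 0.5 0 0;0 0 0 -0.3 0.9 0 0;0 0 0 -0.3 0.9 0 0;0 0 0 -0.3 0.9 0 0"}}

```text
time: 22.27
ee_pos: [0.6271, -0.1741, 0.1258]
ee_rot: [0.576, 0.818, 0.0, 0.0]
contact_force: [1.7, -2.0, 2.6]
gripper_width: 0.0203
finger_force: 59.8
```

```bash
python3 f.py 3
```

```text
F u,v,z -2.427477242479258 0.21988374069197855 2.895128598000492 sd 0.45126872447016175 0.31411279977679524 tcp -71.50698591874622 -0.9330457413676378 125.81047861654027 t 22.4167
```

>>> {"name": "send_rows", "arguments": {"moves": "0 0 0 -0.2 0.5 0 0;0 0 0 -0.3 0.9 0 0;0 0 0 -0.3 0.9 0 0;0 0 0 -0.3 0.9 0 0"}}

```text
time: 22.75
ee_pos: [0.6269, -0.1734, 0.1258]
ee_rot: [0.576, 0.818, -0.0, 0.0]
contact_force: [1.3, -4.7, 2.5]
gripper_width: 0.0205
finger_force: 59.8
```

```bash
python3 f.py 3
```

```text
F u,v,z -4.710135734940063 0.3180288482662797 2.947312941736705 sd 0.3759646732309314 0.3253628591267266 tcp -70.74653829742068 -0.9783603943805433 125.86606817285592 t 22.9
```

>>> {"name": "send_rows", "arguments": {"moves": "0 0 0 -0.2 0.4 0 0;0 0 0 -0.3 0.8 0 0;0 0 0 -0.3 0.8 0 0;0 0 0 -0.3 0.8 0 0"}}

```text
time: 23.23
ee_pos: [0.6267, -0.1728, 0.1259]
ee_rot: [0.576, 0.818, -0.0, 0.0]
contact_force: [2.2, -5.6, 2.2]
gripper_width: 0.0207
finger_force: 59.8
```

```bash
python3 f.py 3; python3 k.py 4
```

```text
F u,v,z -6.2030380760221915 0.2714645562429919 2.379947917392018 sd 0.22718240621723326 0.20362187418729702 tcp -70.10039584781435 -0.99549981256645 125.90533392656786 t 23.3833
[ 0.6267 -0.1728  0.1259] [ 0.5756  0.8177 -0.      0.0004]
tcp box mm [-70.0929  -0.9947  25.9035]
wrist gauge 0.59 [318.2, 223.8] [-32.2062  -1.6799   7.8648] atz [-34.3878  -1.7086  -0.0965]
wrist lid_edge 0.63 [317.0, 135.8] [ 2.5152 -1.4423  9.0244] atz [ 2.5146 -1.4423  9.    ]
wrist flange 7047 z -0.40753197880717684 front edge at y -90,-60,60,90: [-3.9581 -3.9932 -3.8363 -3.7916]
wrist lid 85148 z 8.803351506010845 front edge at y -90,-60,60,90: [3.0707 2.9574 3.2333 3.1856]
scene gauge 0.76 [294.3, 295.1] [-103.389   -16.9371  155.2041] atz [-26.0892   3.3344  -0.0965]
scene gauge_tip 0.44 [193.8, 276.1] [ 24.6484 286.3342 -89.2426] atz [-20.213  253.8276  -0.0965]
scene flange 0.93 [299.9, 284.0] [-97.9987 -28.2431 196.3004] atz [ 5.5163 -3.955   0.    ]
scene lid_edge 0.61 [297.9, 280.6] [-101.9086  -25.4927  216.1873] atz [8.9436 1.4071 9.    ]
scene flange 126 z 0.13998570962159285 front edge at y -90,-60,60,90: [-4.9378 -5.8385     nan     nan]
scene lid 1723 z 9.237921208558875 front edge at y -90,-60,60,90: [  1.8593   2.7403      nan 122.1287]
```

View pics/wrist4.png

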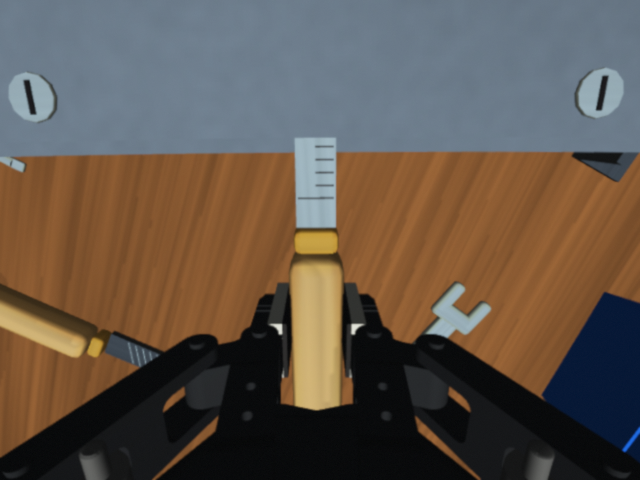

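The wrist view shows the blade at columns 295–337, entering square under the lid edge at row 138–152, near the middle. The drag is about 6 N, the blade is 2 mm past first touch, and the lid height hasn't changed.

```bash
python3 -c "
from rig import arm
print(arm.job_done())"
```

```text
the job is handed in; nothing more can be done
None
```

The lid is down on its stop, and the gripper holds the taper gauge square in the gap near mid-front with about 6 N of drag. The gap measures roughly 6.2 mm, the lid has not lifted, and the job is handed in.

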